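Pack the stamping caddy

ROBOT

A 7-joint arm with a two-finger parallel gripper is mounted at the origin on the work surface; the furniture and walls round the work are solid. World frame = base frame: x ahead of the robot, y to its left, z up, the work surface at z = 0. Lengths are in mm, angles in rad, forces in N, time in s.
With the tool pointing down it reaches from about 400 to 900 mm from the base axis. Payload 5.6 kg.
Tool frame: the origin (TCP) lies midway between the tips of the shut fingers; the grasp point (between the pads) lies 19 mm behind it; z points along the fingers, y is the line along which they close (so a half turn about z gives the same grasp; the last joint's range is limited). The gripper opens to 92 mm and grips with 3 to 60 N. Pads are 20 mm wide; open, the fingers measure 128 mm over their backs; the gripper's body (75 mm by 189 mm) begins 69 mm behind the grasp point.
Start: joints at [1.141, 0.468, -0.012, 1.603, 0.006, 1.071, -0.056], TCP at [245.157, -602.002, 214.592] pointing down, gripper open.
Joint ranges: [-2.53, 2.53], [-0.31, 2.02], [-1.57, 1.55], [0.28, 2.44], [-1.29, 4.43], [0.15, 1.84], [-2.92, 2.92]. Speed limits (rad/s): [2.57, 2.57, 3.14, 3.14, 3.14, 3.14, 3.14].

INTERFACE

Orientations are given as a unit quaternion [w, x, y, z].
In Python, from rig import monitor, grab_frame, order, trace gives the robot as it stands.
- The arm moves only by the tool apply_moves, never from a script. Its argument "increments" is one flat list of numbers, 5 for each row, row after row: the shift along the world's x, y, z as a fraction of full scale, then the turn about the world's z as a fraction of full scale, then the gripper's target within -1 to 1 (fully open at 1, half-way at 0, shut at -1). A call has exactly 10 rows; each row is the pose to reach, as a shift and turn from the pose commanded when the call began; what a row does not reach only later rows make up. Full scale, the value 1, is 0.4 m for a shift and 90 degrees for a turn. A row lasts 1/12 s, in which the tool goes at most 41.7 mm and 7.16 degrees, less where a joint would pass 70% of its speed; a pose out of reach is approached as far as the arm can. A call with a number of a shift or a turn outside -1 to 1 is refused whole. A call with a gripper value outside its range is refused whole. The fingers move at their own pace and stop on an object; "grip_force" is the grip in N (left out, the last holds). Time passes only in rows, so rows that repeat a pose let the fingers close, or fill a call up. It gives the time, the measured TCP pose, the force, the opening and the grip force at its end, in the units of the state.
- monitor.state(): the state, without advancing time (a new reading comes with each control period).
- grab_frame(name): name is "side" or "top" or "wrist"; returns a dict with "img" (420x560x3 uint8, red, green, blue), "camera_matrix" (3x3 intrinsics, pixels), "extrinsics" (4x4, takes a point from world to camera coordinates); the wrist camera has in their place "mount" (4x4, takes a point from camera to tool coordinates, whose origin is the TCP and whose axes are the flange's). Camera axes: x right, y down, z forward; pixel columns grow to the right and rows downward; lengths in mm; the calibration is good to about 2 mm. A picture is of the moment at which its call begins: read the wrist's pose just before it. There is no depth.
- order.finish_job(): hands the job in; it is judged then, once.
Trained networks look in the newest picture that a camera, given by its name, has taken for a name from the list of things; names that differ only in an ending like _2 or _b are one class to them, and where a whole thing is asked for, a point or a joint stands for the part that bears it (a point fixed in the world has none). Each returns a list of dicts, best first, with "p" (0 to 1); they miss things now and then, are a little off and sometimes report something else, mostly with a low value. They report only what shows in the picture. A call takes as long as a camera call. They do not tell look-alikes from the thing itself.
- trace(camera, label): "mask" (420x560 bool, what is visible of it) and "box" ([left, top, right, bottom] in pixels, round what is visible of it).
The state is a dict: "t": time; "qpos": joint angles; "joint_velocities": joint speeds; "joint_torque": joint torques, N m; "eef_pos": TCP position; "tool_rot": TCP orientation; "force": force on the tool from outside, world axes, zero at the start; "moment": the same for the moment, N m; "gripper_width": finger opening in mm; "grasp_force": force on a finger pad.
Only numpy, scipy, OpenCV 4.12 (cv2) and the standard library are available. Lean on these libraries where they do the work, as an engineer would, in place of code of your own. Each camera call takes 0.05 s, during which the arm holds its last target. There are 200 camera calls.

TASK

Pack the wooden desk caddy: stand the small rectangular stamp, the square stamp, the glue stick and the small tapered cup upright, each in the pocket made for it (oblong, square, narrow round, wide tapered round), fully down on the pocket's floor. The large stamp and the large cup do not belong in it: leave them standing where they are.

Things in the scene. Friction and masses are not known exactly. Their poses are not given: they have to be found in the camera images.
- stamp_small: loose wooden rubber stamp with a SMALL rectangular base 26 mm (x) by 60 mm (y) by 16 mm high and a turned handle, 24 mm wide at its bulb about 58 mm up; 74 mm tall in all, 70 g. Origin: centre of its underside, z up
- stamp_square: loose wooden rubber stamp with a square base 44 x 44 x 16 mm and a turned handle, 25 mm wide from 54 to 62 mm up; 74 mm tall in all, 80 g. Origin: centre of its underside, z up, x and y along the base's sides
- glue_stick: loose glue stick standing upright, a plain cylinder 27 mm in diameter and 90 mm tall, 35 g. Origin: centre of its underside, z up
- cup_small: the SMALL of two loose empty round tapered metal clip cups, open at the top: 40 mm wide at the base, 56 mm at the rim, 60 mm tall, wall 3 mm, 70 g. Origin: centre of its underside, z up
- stamp_large: look-alike that stays: wooden rubber stamp with a LARGE rectangular base 36 mm (x) by 84 mm (y) by 16 mm, same 74 mm tall turned handle; it fits no pocket. Origin: centre of its underside, z up
- cup_large: look-alike that stays: the LARGE round tapered metal cup, 66 mm wide at the base, 80 mm at the rim, 75 mm tall; it fits no pocket. Origin: centre of its underside, z up
- pocket_long: caddy insert with an oblong pocket 42 mm (its x) by 74 mm (its y), for the small rectangular stamp (pocket 30 mm deep, floor 6 mm above the underside). One of four fixed pale wooden blocks 84 x 84 x 36 mm, set two by two in any order in a dark wooden caddy 182 mm square; underside 6 mm, top 42 mm above the desk. Origin: centre of the underside, on the pocket axis; z up
- pocket_square: caddy insert with a square pocket 60 x 60 mm, sides along its x and y, for the square stamp; same block and caddy as pocket_long: underside 6 mm above the desk, top at 42 mm, pocket floor 6 mm above the underside, any of the four places. Origin: centre of the underside
- pocket_round: caddy insert with a narrow straight round pocket 46 mm in diameter, for the glue stick; same block: underside 6 mm above the desk, top at 42 mm, pocket floor 6 mm above the underside, any of the four places. Origin: centre of the underside
- pocket_cup: caddy insert with a wide tapered round metal well, 67 mm across at the mouth and 50 mm at its floor, for the small tapered cup, which nests in it and stands on its floor; same block: underside 6 mm above the desk, top at 42 mm, well floor 6 mm above the underside, any of the four places. Origin: centre of the underside
Not all that is in view belongs to the job. What is shaped like the stamp_square but green, pink or red is not meant.

How it is judged (in metres and radians):
At the end, for the whole second after the job is handed in: Each of the four stands upright (0.15 rad) in its own pocket, underside within 5 mm of the pocket floor, centre within 15 mm of the pocket axis; the large stamp and large cup are upright within 25 mm of where they stood; all released and at rest (horizontal distance between stamp_small and pocket_long below 0.015 m and z of stamp_small in the frame of pocket_long between 0.002 and 0.011 m and angle between each of stamp_small, stamp_square, glue_stick, cup_small, stamp_large, cup_large's own z axis and vertical below 0.15 rad and linear speed of each of stamp_small, stamp_square, glue_stick, cup_small, stamp_large, cup_large below 0.02 m/s and horizontal distance between stamp_square and pocket_square below 0.015 m and z of stamp_square in the frame of pocket_square between 0.002 and 0.011 m and horizontal distance between glue_stick and pocket_round below 0.015 m and z of glue_stick in the frame of pocket_round between 0.002 and 0.011 m and horizontal distance between cup_small and pocket_cup below 0.015 m and z of cup_small in the frame of pocket_cup between 0.002 and 0.011 m and distance of each of stamp_large, cup_large from where it was at the start of the episode below 0.025 m); the robot touches nothing.
It also fails if it takes over 106 s, if anything falls off the work surface, if the arm or the gripper's body presses on something with over 40 N, if the wrist force passes 120 N, or if a joint passes its speed limit or range.

## Working session

There is one attempt and no reset: what is moved stays moved. The work goes in short steps, Python scripts to look and compute and a tool call to move; the robot and the scene stay as the last step left them, time stands still between calls to the robot, and variables do not carry over. Pictures are saved under pics/ and viewed, at most 17 in all, crops included, and the job is handed in when it is done.

Besides the shell and the picture viewer there is one more tool, called after "Emit:" by a JSON object that holds its "name" and its "arguments". apply_moves: Moves the arm, as the interface text tells. Shift numbers are shares of 0.4 m and turn numbers shares of 90 degrees, none past 1 either way. Its arguments: {"type":"object","properties":{"increments":{"type":"array","items":{"type":"number"}},"grip_force":{"type":"number"}},"required":["increments"]}

```bash
mkdir -p pics; ls; cat > h.py <<'E'
import numpy as np, cv2
from rig import monitor, grab_frame, order, trace
def save(f,n): cv2.imwrite('pics/'+n+'.png', f['img'][:,:,::-1])
def w2p(f,P):
    P=np.atleast_2d(P); c=(f['extrinsics']@np.c_[P,np.ones(len(P))].T)[:3]
    u=f['camera_matrix']@c; return (u[:2]/u[2]).T
def ray(f,uv,z,E=None):
    E=f['extrinsics'] if E is None else E
    uv=np.atleast_2d(uv); R=E[:3,:3]; t=E[:3,3]
    d=(R.T@np.linalg.inv(f['camera_matrix'])@np.c_[uv,np.ones(len(uv))].T).T; o=-R.T@t
    return o+d*((np.asarray(z)-o[2])/d[:,2])[:,None]
E
python3 - <<'E'
from h import *
s=monitor.state(); print({k:np.round(v,3) for k,v in s.items()})
for n in ('top','side'):
    f=grab_frame(n); save(f,n+'0'); np.savez(n+'0.npz',**{k:f[k] for k in('img','camera_matrix','extrinsics')}); print(n,-f['extrinsics'][:3,:3].T@f['extrinsics'][:3,3])
    for l in 'stamp_small stamp_square glue_stick cup_small stamp_large cup_large pocket_long pocket_square pocket_round pocket_cup'.split():
        for r in trace(n,l)[:5]:
            m=r['mask']; ys,xs=np.nonzero(m)
            print(n,l,round(r['p'],2),r['box'],len(xs), ray(f,[[xs.mean(),ys.mean()]],40)[0][:2].round() if len(xs) else '')
E
```

```text
pics
{'t': np.float64(0.0), 'qpos': array([ 1.141,  0.468, -0.012,  1.604,  0.006,  1.071, -0.056]), 'joint_velocities': array([ 0.   ,  0.001,  0.   , -0.   , -0.   , -0.001,  0.001]), 'joint_torque': array([ 0.0000e+00, -5.2057e+01, -1.2000e-02, -2.4375e+01, -5.7000e-02,
        1.7000e-02,  0.0000e+00]), 'eef_pos': array([ 244.892, -601.446,  213.622]), 'tool_rot': array([-0.001,  0.981,  0.192, -0.   ]), 'force': array([ 0.164, -0.197, -0.179]), 'moment': array([ 0.049,  0.017, -0.058]), 'grasp_force': np.float64(0.0), 'gripper_width': np.float64(91.624)}
top [ 408.89485322  -33.44746696 1304.95872979]
top stamp_small 0.72 [372.2, 166.2, 391.6, 187.1] 212 [ 584. -291.]
top stamp_square 0.84 [283.0, 260.8, 302.9, 274.2] 281 [341. -59.]
top stamp_square 0.78 [328.9, 219.3, 347.3, 238.2] 273 [ 443. -175.]
top stamp_square 0.74 [191.8, 139.0, 234.8, 181.3] 1153 [616. 153.]
top stamp_square 0.69 [365.0, 269.7, 386.5, 288.4] 306 [ 321. -279.]
top stamp_square 0.49 [327.8, 251.7, 349.3, 272.6] 295 [ 354. -176.]
top glue_stick 0.62 [380.9, 225.9, 396.9, 236.1] 159 [ 446. -304.]
top glue_
[... 953 characters left out ...]
.8, 255.5] 546 [326. -37.]
side glue_stick 0.54 [344.9, 157.4, 362.9, 195.5] 353 [ 447. -314.]
side cup_small 0.58 [237.2, 195.0, 258.2, 224.9] 597 [568. -17.]
side stamp_large 0.97 [272.5, 207.5, 314.7, 247.1] 781 [437.  -6.]
side stamp_large 0.54 [236.7, 195.2, 258.9, 226.5] 641 [568. -19.]
side cup_large 0.65 [268.5, 167.0, 296.1, 203.5] 1026 [ 584. -179.]
side pocket_long 0.91 [113.6, 237.4, 164.3, 272.1] 1132 [637. 237.]
side pocket_long 0.19 [271.7, 206.9, 314.0, 246.4] 778 [436.  -6.]
side pocket_square 0.86 [151.4, 221.7, 209.7, 250.9] 917 [614. 151.]
side pocket_round 0.9 [132.0, 254.2, 197.0, 296.3] 1682 [547. 263.]
side pocket_cup 0.89 [174.1, 238.1, 231.7, 279.2] 1333 [523. 179.]
```

```bash
python3 - <<'E'
import cv2
a=cv2.imread('pics/top0.png')[120:300,145:405]; cv2.imwrite('pics/topc.png',cv2.resize(a,None,fx=3,fy=3,interpolation=cv2.INTER_CUBIC))
a=cv2.imread('pics/side0.png')[140:300,105:415]; cv2.imwrite('pics/sidec.png',cv2.resize(a,None,fx=2.58,fy=2.58,interpolation=cv2.INTER_CUBIC))
E
```

```text
(no output)
```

View pics/topc.png

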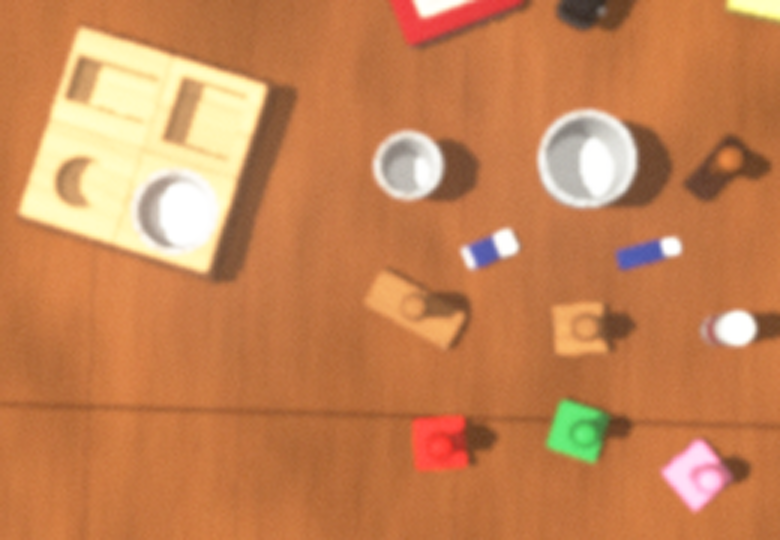

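View pics/sidec.png

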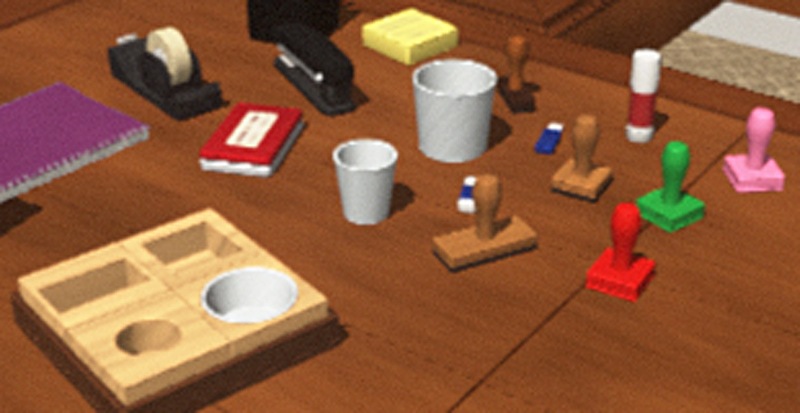

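The top view (x up, y left) shows the caddy at left with long pocket upper-left, square upper-right, round lower-left and cup lower-right. The natural square stamp is at crop (585,328), the dark small stamp at (718,165), the glue stick at (735,328) and the small cup at (408,165). The side view agrees. Next I fit simple models to the masks in both views.

```bash
cat > fit.py <<'E'
from h import *
from scipy.optimize import minimize
th=np.linspace(0,2*np.pi,32,endpoint=False)
def box(a,b,z0,z1): return np.array([[x,y,z] for z in(z0,z1) for x,y in((-a/2,-b/2),(a/2,-b/2),(a/2,b/2),(-a/2,b/2))])
def cyl(d0,d1,z0,z1): return np.r_[np.c_[d0/2*np.cos(th),d0/2*np.sin(th),0*th+z0],np.c_[d1/2*np.cos(th),d1/2*np.sin(th),0*th+z1]]
hd=[cyl(14,14,16,45),cyl(16,24,45,58),cyl(24,14,58,74)]
M=dict(stamp_small=[box(26,60,0,16)]+hd,stamp_square=[box(44,44,0,16)]+hd,stamp_large=[box(36,84,0,16)]+hd,glue_stick=[cyl(27,27,0,90)],
 cup_small=[cyl(40,56,0,60)],cup_large=[cyl(66,80,0,75)],caddy=[box(171,171,10,42)])
S=4
def render(f,parts,p,E=None):
    c,s=np.cos(p[2]),np.sin(p[2]); im=np.zeros((420*S,560*S),np.uint8)
    for P in parts:
        W=np.c_[c*P[:,0]-s*P[:,1]+p[0],s*P[:,0]+c*P[:,1]+p[1],P[:,2]]
        h=cv2.convexHull(((w2p(f,W)+.5)*S-.5).astype(np.float32)); cv2.fillConvexPoly(im,np.round(h*16).astype(np.int32),255,shift=4)
    return cv2.resize(im,(560,420),interpolation=cv2.INTER_AREA)/255.
def fit(views,name,x0,yaws=(0,.5,1,1.5,2,2.5)):
    def cost(p):
        c=0
        for f,m in views:
            r=render(f,M[name],p); c+=1-np.minimum(r,m).sum()/np.maximum(r,m).sum()
        return c/len(views)
    b=None
    for y in yaws:
        r=minimize(cost,[*x0,y],method='Nelder-Mead',options=dict(initial_simplex=np.array([[*x0,y],[x0[0]+12,x0[1],y],[x0[0],x0[1]+12,y],[*x0,y+.3]]),xatol=.05,fatol=1e-4,maxiter=120))
        if b is None or r.fun<b.fun: b=r
    return b.x,b.fun
E
cat > run1.py <<'E'
from fit import *
F={n:grab_frame(n) for n in('top','side')}
def near(n,l,xy):
    best=None
    for r in trace(n,l):
        ys,xs=np.nonzero(r['mask']); 
        if len(xs)==0: continue
        d=np.linalg.norm(ray(F[n],[[xs.mean(),ys.mean()]],35)[0][:2]-xy)
        if best is None or d<best[0]: best=(d,r['mask'].astype(float))
    return best[1]
for l,xy in dict(stamp_small=(578,-282),stamp_square=(435,-163),glue_stick=(446,-308),cup_small=(574,-21),stamp_large=(446,-20),cup_large=(587,-178)).items():
    V={n:(F[n],near(n,l,xy)) for n in F}
    yy=(0,.5,1,1.5,2,2.5) if 'stamp' in l else (0,)
    for vs in (['top','side'],['top'],['side']): 
        x,c=fit([V[n] for n in vs],l,xy,yy); print(l,vs,x.round(2),round(c,3),flush=True)
V=[]
for n in F:
    u=np.zeros((420,560),bool)
    for l in('long','square','round','cup'): u|=trace(n,'pocket_'+l)[0]['mask']
    u=cv2.morphologyEx(u.astype(np.uint8),cv2.MORPH_CLOSE,np.ones((5,5)))
    V.append((F[n],u.astype(float)))
for v in (V,V[:1],V[1:]): print('caddy',*fit(v,'caddy',(585,205),(-.26,.26)))
E
python3 run1.py
```

```text
stamp_small ['top', 'side'] [ 587.97 -300.04    3.93] 0.191
stamp_small ['top'] [ 590.62 -299.73    0.81] 0.123
stamp_small ['side'] [ 587.01 -301.26    3.88] 0.175
stamp_square ['top', 'side'] [ 442.43 -179.98    1.65] 0.106
stamp_square ['top'] [ 443.3  -179.92    3.17] 0.038
stamp_square ['side'] [ 439.77 -179.03    1.7 ] 0.104
glue_stick ['top', 'side'] [ 4.4399e+02 -3.0325e+02  2.0000e-01] 0.133
glue_stick ['top'] [ 4.4551e+02 -3.0289e+02  3.0000e-01] 0.09
glue_stick ['side'] [ 4.4210e+02 -3.0175e+02 -6.0000e-02] 0.099
cup_small ['top', 'side'] [ 5.7591e+02 -2.4810e+01  1.0000e-01] 0.086
cup_small ['top'] [ 5.7666e+02 -2.3650e+01  2.0000e-01] 0.078
cup_small ['side'] [ 5.7379e+02 -2.4100e+01  3.0000e-01] 0.052Traceback (most recent call last):
  File "run1.py", line 12, in <module>
    V={n:(F[n],near(n,l,xy)) for n in F}
               ~~~~^^^^^^^^
  File "run1.py", line 10, in near
    return best[1]
           ~~~~^^^
TypeError: 'NoneType' object is not subscriptable
```

```bash
sed -i '/^for l,xy/,/^V=\[\]/{/^V=\[\]/!d}' run1.py; python3 run1.py
python3 - <<'E'
from h import *
s=monitor.state(); R=s['tool_rot']; print(s['eef_pos'],np.degrees(2*np.arctan2(R[2],R[1])))
f=grab_frame('wrist'); print(f['mount'].round(2), f['camera_matrix'].round(1))
E
```

```text
[ 245.19986011 -602.01116415  214.63200058] 22.15496355005107
[[   0.     -0.97   -0.26   72.71]
 [   1.      0.     -0.     -0.27]
 [   0.     -0.26    0.97 -169.41]
 [   0.      0.      0.      1.  ]] [[325.6   0.  280.7]
 [  0.  325.6 209. ]
 [  0.    0.    1. ]]Traceback (most recent call last):
  File "run1.py", line 14, in <module>
    for l in('long','square','round','cup'): u|=trace(n,'pocket_'+l)[0]['mask']
                                                ~~~~~~~~~~~~~~~~~~~~^^^
IndexError: list index out of range
```

```bash
cat > cad.py <<'E'
from fit import *
V=[]
for n in('top','side'):
    for k in range(4):
        f=grab_frame(n); u=np.zeros((420,560),bool); ok=0; 
        for l in('long','square','round','cup'):
            r=[q for q in trace(n,'pocket_'+l) if q['p']>.4]
            if r: u|=r[0]['mask']; ok+=1
        if ok==4: break
    u=cv2.morphologyEx(u.astype(np.uint8),cv2.MORPH_CLOSE,np.ones((5,5)))
    print(n,ok); V.append((f,u.astype(float)))
for v in (V,V[:1],V[1:]): print('caddy',*fit(v,'caddy',(585,205),(-.26,.26)))
E
python3 cad.py
```

```text
top 4
side 4
caddy [ 5.85738801e+02  2.04024227e+02 -2.75020198e-01] 0.11096945069196884
caddy [ 5.85314034e+02  2.05664438e+02 -2.84662589e-01] 0.04298207556742051
caddy [ 5.99660926e+02  1.89825658e+02 -2.84696373e-01] 0.13987252652535176
```

Emit:
{"name": "apply_moves", "arguments": {"increments": [0.45,0.8,0,0,1,0.45,0.8,0,0,1,0.45,0.8,0,0,1,0.45,0.8,0,0,1,0.45,0.8,0,0,1,0.45,0.8,0,0,1,0.45,0.8,0,0,1,0.45,0.8,0,0,1,0.45,0.8,0,0,1,0.45,0.8,0,0,1], "grip_force": 15}}

```text
t: 3.68
eef_pos: [429.1, -274.8, 215.1]
tool_rot: [-0.001, 0.98, 0.198, 0.001]
force: [0.8, 0.3, -0.6]
gripper_width: 91.8
grasp_force: 0.0
```

Emit:
{"name": "apply_moves", "arguments": {"increments": [0.377,0.645,0,0,1,0.377,0.645,0,0,1,0.377,0.645,0,0,1,0.377,0.645,0,0,1,0.377,0.645,-0.16,0,1,0.377,0.645,-0.16,0,1,0.377,0.645,-0.16,0,1,0.377,0.645,-0.16,0,1,0.377,0.645,-0.16,0,1,0.377,0.645,-0.16,0,1]}}

```text
t: 4.52
eef_pos: [575.8, -23.5, 149.8]
tool_rot: [-0.0, 0.981, 0.193, -0.001]
force: [-0.4, -0.3, -0.1]
gripper_width: 91.7
grasp_force: 0.0
```

```bash
cat >> h.py <<'E'
from scipy.spatial.transform import Rotation
def wrist():
    s=monitor.state(); q=s['tool_rot']; f=grab_frame('wrist'); T=np.eye(4)
    T[:3,:3]=Rotation.from_quat([q[1],q[2],q[3],q[0]]).as_matrix(); T[:3,3]=s['eef_pos']
    f['extrinsics']=np.linalg.inv(T@f['mount']); return s,f
def look(names,xyz,pic=None,yaws=(0,),tr=None):
    from fit import fit,render,M
    s,f=wrist(); out={}
    if pic: save(f,pic)
    for l,xy in zip(names,xyz):
        b=None
        for r in trace('wrist',tr or l):
            m=r['mask']; 
            if m.sum()<50: continue
            x,c=fit([(f,m.astype(float))],l,xy,yaws)
            print(l,round(r['p'],2),np.round(r['box']),x.round(2),'cost',round(c,3))
    print('tcp',s['eef_pos'].round(1),'psi',np.degrees(2*np.arctan2(s['tool_rot'][2],s['tool_rot'][1])).round(2),'w',round(s['gripper_width'],1))
    return s,f
E
python3 -c "
from h import *
look(['cup_small'],[(576,-24)],'w1')"
```

```text
cup_small 0.92 [248. 179. 319. 245.] [ 5.7518e+02 -2.4820e+01  1.2000e-01] cost 0.063
tcp [575.8 -23.5 149.8] psi 22.27 w 91.7
```

View pics/w1.png

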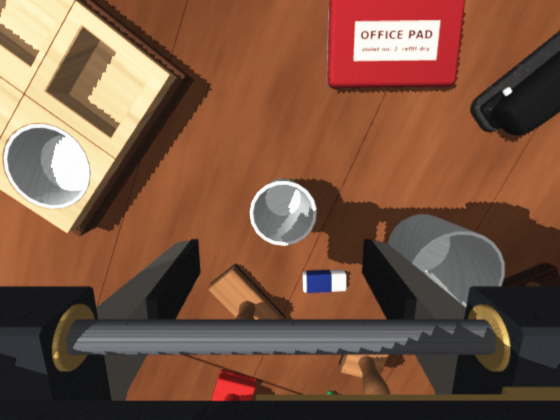

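The wrist view shows the small cup at (283,212), centred between the fingers and agreeing with the fit. Going down to grasp.

Emit:
{"name": "apply_moves", "arguments": {"increments": [0,-0.002,-0.15,0,1,0,-0.002,-0.29,0,1,0,-0.002,-0.29,0,1,0,-0.002,-0.29,0,1,0,-0.002,-0.29,0,-1,0,-0.002,-0.29,0,-1,0,-0.002,-0.29,0,-1,0,-0.002,-0.29,0,-1,0,-0.002,-0.29,0,-1,0,-0.002,-0.29,0,-1], "grip_force": 20}}

```text
t: 5.45
eef_pos: [576.8, -24.9, 36.0]
tool_rot: [0.0, 0.981, 0.192, 0.001]
force: [-0.6, 0.1, 8.2]
gripper_width: 54.5
grasp_force: 20.2
```

Emit:
{"name": "apply_moves", "arguments": {"increments": [0,0,0.1,0,-1,0,0,0.2,0,-1,0,0,0.25,0,-1,-0.02,0.1,0.25,0,-1,-0.05,0.2,0.25,0,-1,-0.08,0.3,0.25,0,-1,-0.11,0.4,0.25,0,-1,-0.11,0.501,0.25,0,-1,-0.11,0.501,0.25,0,-1,-0.11,0.501,0.25,0,-1]}}

```text
t: 6.28
eef_pos: [531.2, 178.9, 135.0]
tool_rot: [-0.0, 0.981, 0.195, 0.0]
force: [-0.4, -0.8, -1.3]
gripper_width: 54.2
grasp_force: 20.0
```

```bash
python3 -c "
from h import *
s,f=look(['cup_small'],[(532,176)],'w2')
for l in ('long','square','round','cup'):
  for r in trace('wrist','pocket_'+l)[:2]:
    ys,xs=np.nonzero(r['mask']); print(l,r['p'],r['box'],ray(f,[[xs.mean(),ys.mean()]],42)[0])
"
```

```text
cup_small 0.75 [225. 209. 338. 320.] [476.93 174.51   1.35] cost 0.589
tcp [531.2 178.9 135. ] psi 22.5 w 54.2
long 0.66 [192.3, 1.4, 348.8, 140.4] [635.84699507 233.26874417  42.        ]
square 0.98 [277.7, 52.6, 426.0, 203.3] [615.69821766 153.67190357  42.        ]
round 0.95 [128.5, 68.0, 276.1, 219.5] [557.60222697 257.7461601   42.        ]
cup 0.85 [218.7, 142.2, 356.3, 240.9] [546.13597521 180.88288306  42.        ]
```

View pics/w2.png

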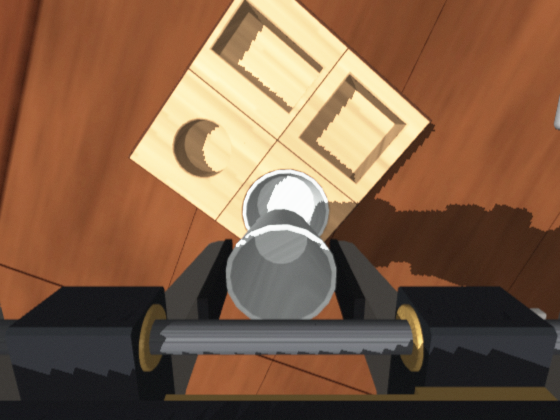

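```bash
python3 -c "
from h import *
s,f=wrist()
p=ray(f,[[131,157],[430,122],[277,140],[188,69],[348,50],[355,203],[218,220]],42); print(p.round(1), s['eef_pos'])
c=p[3:].mean(0); print(c, np.degrees(np.arctan2(*(p[3]-p[5])[[1,0]])),np.degrees(np.arctan2(*(p[4]-p[6])[[1,0]])),np.linalg.norm(p[3]-p[5]),np.linalg.norm(p[4]-p[6]))
"
```

```text
[[529.7 302.   42. ]
 [643.   93.7  42. ]
 [585.7 198.8  42. ]
 [609.  279.8  42. ]
 [665.5 174.5  42. ]
 [562.4 119.9  42. ]
 [506.  220.3  42. ]] [532.36201188 173.79903105 134.51009432]
[585.74152746 198.60973657  42.        ] 73.75957247340776 -16.015766562092743 166.5238393939333 166.00504480432096
```

The wrist view shows the pockets as expected: long at (265,50), square at (352,125), round at (203,147), and the cup well at (285,205) just ahead of the held cup. All of them agree with the caddy fit, so I'm lowering the cup.

Emit:
{"name": "apply_moves", "arguments": {"increments": [0.0025,0,-0.08,0,-1,0.0025,0,-0.15,0,-1,0.0025,0,-0.19,0,-1,0.0025,0,-0.21,0,-1,0.0025,0,-0.22,0,-1,0.0025,0,-0.22,0,-1,0.0025,0,-0.22,0,-1,0.0025,0,-0.22,0,0.6,0.0025,0,-0.22,0,0.6,0.0025,0,-0.22,0,0.6]}}

```text
t: 7.47
eef_pos: [533.4, 175.5, 46.9]
tool_rot: [-0.0, 0.981, 0.192, 0.0]
force: [0.1, 0.3, 0.3]
gripper_width: 71.8
grasp_force: 0.0
```

Emit:
{"name": "apply_moves", "arguments": {"increments": [0,0,0.1,0,0.6,0,0,0.2,0,0.6,0,-0.1,0.25,0,1,-0.226,-0.889,0.25,0,1,-0.226,-0.889,0.25,0,1,-0.226,-0.889,0.25,0,1,-0.226,-0.889,0.25,0,1,-0.226,-0.889,0.25,0,1,-0.226,-0.889,0.25,0,1,-0.226,-0.889,0.25,0,1]}}

```text
t: 8.3
eef_pos: [452.5, -144.1, 146.7]
tool_rot: [0.0, 0.981, 0.192, 0.0]
force: [1.1, 0.1, -0.4]
gripper_width: 91.9
grasp_force: 0.0
```

Emit:
{"name": "apply_moves", "arguments": {"increments": [0,-0.2,0,0,1,0,-0.2,0,0,1,0,-0.2,0,0,1,0,-0.2,0,0,1,0,-0.2,0,0,1,0,-0.2,0,0,1,0,-0.2,0,0,1,0,-0.2,0,0,1,0,-0.2,0,0,1,0,-0.2,0,0,1]}}

```text
t: 9.13
eef_pos: [453.5, -221.6, 146.5]
tool_rot: [0.0, 0.981, 0.193, 0.0]
force: [0.8, -0.3, -0.3]
gripper_width: 91.8
grasp_force: 0.0
```

I overshot the square stamp in y, since commands restart from the pose actually reached. Moving back over it and looking.

Emit:
{"name": "apply_moves", "arguments": {"increments": [-0.027,0.105,0,0,1,-0.027,0.105,0,0,1,-0.027,0.105,0,0,1,-0.027,0.105,0,0,1,-0.027,0.105,0,0,1,-0.027,0.105,0,0,1,-0.027,0.105,0,0,1,-0.027,0.105,0,0,1,-0.027,0.105,0,0,1,-0.027,0.105,0,0,1]}}

```text
t: 9.97
eef_pos: [442.5, -180.4, 146.4]
tool_rot: [-0.0, 0.981, 0.192, -0.0]
force: [0.2, -0.2, -0.6]
gripper_width: 91.8
grasp_force: 0.0
```

```bash
python3 -c "
from h import *
look(['stamp_square'],[(442,-180)],'w3',(0,.4,-.4))"
```

```text
stamp_square 0.93 [251. 172. 308. 230.] [ 4.4046e+02 -1.7917e+02  1.0000e-01] cost 0.046
stamp_square 0.91 [220. 250. 281. 322.] [ 442. -180.    0.] cost 1.0
stamp_square 0.74 [313. 313. 349. 389.] [ 442. -180.    0.] cost 1.0
stamp_square 0.67 [ 90. 224. 164. 287.] [ 442. -180.    0.] cost 1.0
tcp [ 442.5 -180.4  146.4] psi 22.13 w 91.8
```

View pics/w3.png

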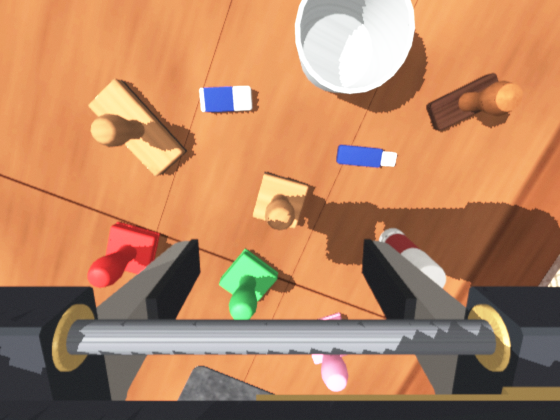

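The square stamp shows at (281,205), base upright and clear of the green one. The fit matches to 2 mm, so I'm grasping.

Emit:
{"name": "apply_moves", "arguments": {"increments": [-0.003,0.002,-0.1,0,1,-0.003,0.002,-0.2,0,1,-0.003,0.002,-0.269,0,1,-0.003,0.002,-0.269,0,0,-0.003,0.002,-0.269,0,-1,-0.003,0.002,-0.269,0,-1,-0.003,0.002,-0.269,0,-1,-0.003,0.002,-0.269,0,-1,-0.003,0.002,-0.269,0,-1,-0.003,0.002,-0.269,0,-1], "grip_force": 25}}

```text
t: 10.9
eef_pos: [441.9, -179.8, 39.9]
tool_rot: [0.001, 0.981, 0.192, 0.001]
force: [0.6, 0.6, -0.3]
gripper_width: 47.6
grasp_force: 0.0
```

Emit:
{"name": "apply_moves", "arguments": {"increments": [0,0,0,0,-1,0,0,0,0,-1,0,0,0,0,-1,0,0,0,0,-1,0,0,0,0,-1,0,0,0,0,-1,0,0,0.1,0,-1,0,0,0.2,0,-1,0,0,0.27,0,-1,0,0,0.27,0,-1]}}

```text
t: 11.73
eef_pos: [444.7, -180.5, 151.9]
tool_rot: [0.003, 0.981, 0.192, 0.004]
force: [1.1, 0.0, -1.4]
gripper_width: 24.3
grasp_force: 25.0
```

Emit:
{"name": "apply_moves", "arguments": {"increments": [0.43,0.83,0,-0.229,-1,0.43,0.83,0,-0.229,-1,0.43,0.83,0,-0.229,-1,0.43,0.83,0,-0.229,-1,0.43,0.83,0,-0.229,-1,0.43,0.83,0,-0.229,-1,0.43,0.83,0,-0.229,-1,0.43,0.83,0,-0.229,-1,0.43,0.83,0,-0.229,-1,0.43,0.83,0,-0.229,-1]}}

```text
t: 12.57
eef_pos: [613.9, 160.2, 145.8]
tool_rot: [-0.002, 1.0, 0.017, 0.0]
force: [0.2, 0.7, -0.3]
gripper_width: 23.5
grasp_force: 25.0
```

```bash
python3 -c "
from h import *
import time
s,f=wrist(); s,f=wrist(); print(s['eef_pos'],np.degrees(2*np.arctan2(s['tool_rot'][2],s['tool_rot'][1])),s['gripper_width'])
save(f,'w4')
# predicted pocket/block outlines drawn
im=f['img'][:,:,::-1].copy(); a=np.radians(-16); R=np.array([[np.cos(a),-np.sin(a)],[np.sin(a),np.cos(a)]])
for (sx,sy),w,h in (((1,1),42,74),((1,-1),60,60),((-1,1),46,46),((-1,-1),67,67)):
  for W,H,c in((w,h,(0,0,255)),(84,84,(255,0,0))):
    q=np.array([[-W,-H],[W,-H],[W,H],[-W,H]])/2+np.array([sx,sy])*42
    q=q@R.T+[585,204.8]; cv2.polylines(im,[w2p(f,np.c_[q,[42]*4]).round().astype(int)],True,c,1)
q=np.array([[-22,-22],[22,-22],[22,22],[-22,22]])@R.T+s['eef_pos'][:2]
cv2.polylines(im,[w2p(f,np.c_[q,[s['eef_pos'][2]-39]*4]).round().astype(int)],True,(0,255,0),1)
cv2.imwrite('pics/w4.png',im)"
```

```text
[613.8375169  160.53958476 145.59333291] 1.9986479457513175 23.705263039819915
```

View pics/w4.png

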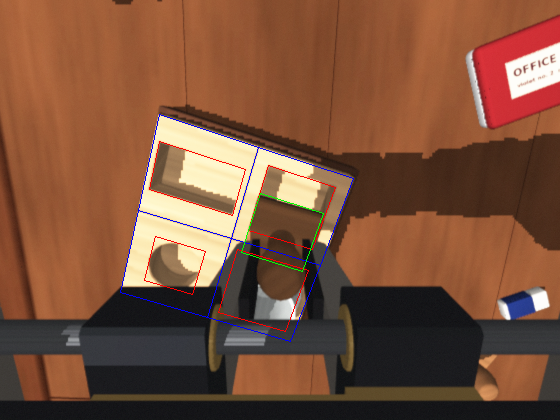

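The picture shows my predicted pocket outlines lying on the real pockets, and the held stamp's base (green) aligned with the square pocket but about 8 mm short in y. Correcting that and lowering.

Emit:
{"name": "apply_moves", "arguments": {"increments": [0,-0.019,0,0,-1,0,-0.019,-0.08,0,-1,0,-0.019,-0.16,0,-1,0,-0.019,-0.2,0,-1,0,-0.019,-0.22,0,-1,0,-0.019,-0.236,0,-1,0,-0.019,-0.236,0,-1,0,-0.019,-0.236,0,0,0,-0.019,-0.236,0,0,0,-0.019,-0.236,0,0]}}

```text
t: 13.5
eef_pos: [616.1, 150.7, 58.4]
tool_rot: [-0.005, 1.0, 0.014, 0.005]
force: [-4.2, 14.6, 22.2]
gripper_width: 44.8
grasp_force: 11.9
```

```bash
python3 -c "
from h import *
s,f=wrist(); print({k:np.round(s[k],1) for k in('eef_pos','force','gripper_width','grasp_force')})
g=grab_frame('side'); a=f['img'][60:360,100:440]; b=cv2.resize(g['img'][190:310,100:270],(425,300),interpolation=cv2.INTER_CUBIC)
cv2.imwrite('pics/w5.png',np.hstack([a,b])[:,:,::-1])"
```

```text
{'eef_pos': array([616.1, 150.7,  58.4]), 'force': array([-4.2, 14.6, 22.2]), 'gripper_width': np.float64(44.8), 'grasp_force': np.float64(11.9)}
```

View pics/w5.png

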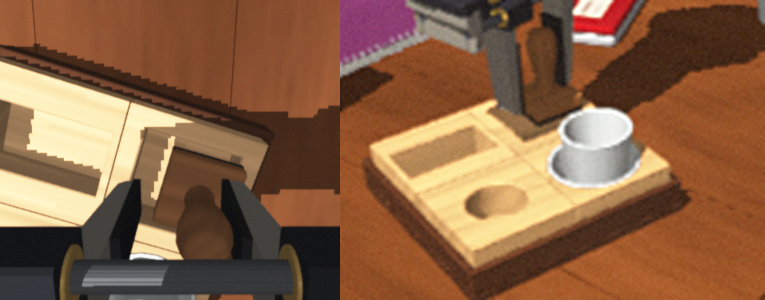

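The picture shows the stamp released but perched: its right (-y) edge sits on the pocket rim at about (245,168), with the right fingertip pressing on its base. I'll ease up and look again.

Emit:
{"name": "apply_moves", "arguments": {"increments": [0,0,0.01,0,0,0,0,0.025,0,0,0,0,0.025,0,0,0,0,0.025,0,0,0,0,0.025,0,0,0,0,0.025,0,0,0,0,0.025,0,0,0,0,0.025,0,0,0,0,0.025,0,0,0,0,0.025,0,0]}}

```text
t: 14.43
eef_pos: [613.0, 144.8, 62.1]
tool_rot: [0.0, 1.0, 0.014, -0.0]
force: [0.0, -0.4, -0.6]
gripper_width: 45.9
grasp_force: 0.1
```

```bash
python3 -c "
from h import *
s,f=wrist(); print({k:np.round(s[k],1) for k in('eef_pos','force','gripper_width','grasp_force')})
g=grab_frame('side'); a=f['img'][60:360,100:440]; b=cv2.resize(g['img'][190:310,100:270],(425,300),interpolation=cv2.INTER_CUBIC)
cv2.imwrite('pics/w6.png',np.hstack([a,b])[:,:,::-1])"
```

```text
{'eef_pos': array([613. , 144.8,  62.1]), 'force': array([ 0. , -0.4, -0.6]), 'gripper_width': np.float64(45.9), 'grasp_force': np.float64(0.1)}
```

View pics/w6.png

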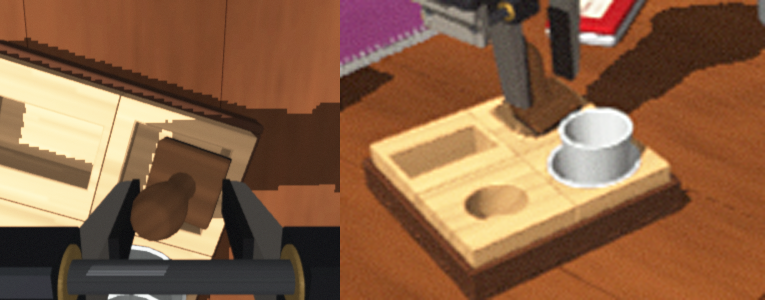

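The picture shows the stamp tilted with its right edge on the rim and its handle leaning to the left finger. The free TCP reads y=144.8, which is what I commanded. The earlier 160 reading was taken before the arm had settled, so my "correction" was wrong. I'll shift +8 mm, regrip, lift and look.

Emit:
{"name": "apply_moves", "arguments": {"increments": [0.002,0.02,0,0,0,0.002,0.02,0,0,0,0.002,0.02,0,0,-1,0.002,0.02,0,0,-1,0.002,0.02,0,0,-1,0.002,0.02,0,0,-1,0.002,0.02,0,0,-1,0.002,0.02,0,0,-1,0.002,0.02,0,0,-1,0.002,0.02,0,0,-1]}}

```text
t: 15.37
eef_pos: [616.0, 158.5, 65.5]
tool_rot: [-0.003, 1.0, 0.015, 0.003]
force: [-0.5, 8.4, 9.7]
gripper_width: 28.5
grasp_force: 23.9
```

Emit:
{"name": "apply_moves", "arguments": {"increments": [0,0,0.03,0,-1,0,0,0.06,0,-1,0,0,0.09,0,-1,0,0,0.12,0,-1,0,0,0.12,0,-1,0,0,0.12,0,-1,0,0,0.12,0,-1,0,0,0.12,0,-1,0,0,0.12,0,-1,0,0,0.12,0,-1]}}

```text
t: 16.2
eef_pos: [613.7, 152.8, 109.7]
tool_rot: [0.0, 1.0, 0.014, -0.001]
force: [-0.6, 0.2, -0.4]
gripper_width: 24.5
grasp_force: 24.8
```

```bash
python3 -c "
from h import *
s,f=wrist(); print({k:np.round(s[k],1) for k in('eef_pos','force','gripper_width','grasp_force')})
g=grab_frame('side'); a=f['img'][60:360,100:440]; b=cv2.resize(g['img'][180:300,100:270],(425,300),interpolation=cv2.INTER_CUBIC)
cv2.imwrite('pics/w7.png',np.hstack([a,b])[:,:,::-1])"
```

```text
{'eef_pos': array([613.7, 152.8, 109.7]), 'force': array([-0.6,  0.2, -0.4]), 'gripper_width': np.float64(24.5), 'grasp_force': np.float64(24.8)}
```

View pics/w7.png

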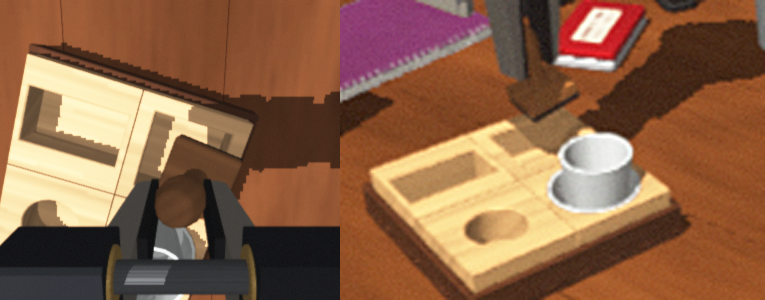

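The picture shows the stamp held but tilted about 13°, its base swung 12 mm towards -y and 5 mm towards -x. I'll shift to bring the base over the pocket, lower to just above the floor and release so it rocks flat.

Emit:
{"name": "apply_moves", "arguments": {"increments": [0.01,0.028,0,0,-1,0.01,0.028,0,0,-1,0.01,0.028,-0.04,0,-1,0.01,0.028,-0.08,0,-1,0.01,0.028,-0.11,0,-1,0.01,0.028,-0.125,0,-1,0.01,0.028,-0.125,0,-1,0.01,0.028,-0.125,0,-1,0.01,0.028,-0.125,0,-1,0.01,0.028,-0.125,0,-1]}}

```text
t: 17.13
eef_pos: [618.7, 164.4, 61.4]
tool_rot: [-0.0, 1.0, 0.014, 0.001]
force: [-0.1, 0.2, -1.4]
gripper_width: 24.8
grasp_force: 24.8
```

Emit:
{"name": "apply_moves", "arguments": {"increments": [0,0,-0.005,0,-1,0,0,-0.01,0,-1,0,0,-0.012,0,-1,0,0,-0.012,0,-1,0,0,-0.012,0,-1,0,0,-0.012,0,0.4,0,0,-0.012,0,0.4,0,0,-0.012,0,0.4,0,0,-0.012,0,0.4,0,0,-0.012,0,0.4]}}

```text
t: 17.97
eef_pos: [618.2, 164.2, 55.8]
tool_rot: [-0.0, 1.0, 0.014, 0.0]
force: [-0.1, -0.1, 0.1]
gripper_width: 56.0
grasp_force: 0.0
```

```bash
python3 -c "
from h import *
s,f=wrist(); print({k:np.round(s[k],1) for k in('eef_pos','force','gripper_width','grasp_force')})
g=grab_frame('side'); a=f['img'][60:360,100:440]; b=cv2.resize(g['img'][180:300,100:270],(425,300),interpolation=cv2.INTER_CUBIC)
cv2.imwrite('pics/w8.png',np.hstack([a,b])[:,:,::-1])"
```

```text
{'eef_pos': array([618.2, 164.2,  55.8]), 'force': array([-0.1, -0.1,  0.1]), 'gripper_width': np.float64(56.0), 'grasp_force': np.float64(0.0)}
```

View pics/w8.png

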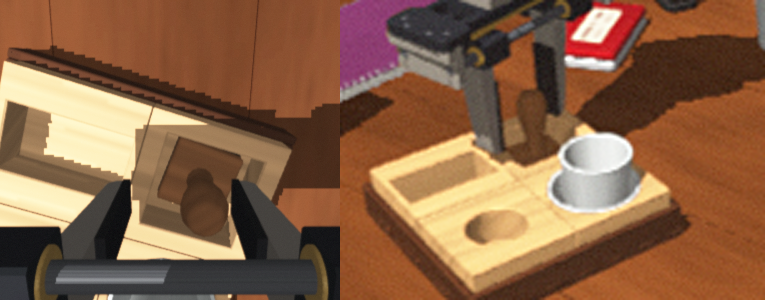

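The square stamp now stands down inside its pocket. Lifting away and going to the small stamp, turning on the way.

Emit:
{"name": "apply_moves", "arguments": {"increments": [0,0,0.1,0,0.4,0,0,0.2,0,0.4,0,0,0.24,0,0.4,-0.01,-0.1,0.24,0.06,1,-0.02,-0.2,0.24,0.12,1,-0.03,-0.3,0.24,0.18,1,-0.04,-0.4,0.24,0.24,1,-0.05,-0.5,0.24,0.3,1,-0.06,-0.6,0.24,0.36,1,-0.06,-0.6,0.24,0.4,1]}}

```text
t: 18.9
eef_pos: [592.8, -87.4, 151.3]
tool_rot: [0.003, 0.948, 0.318, -0.001]
force: [0.3, -1.3, -0.4]
gripper_width: 91.9
grasp_force: 0.0
```

Emit:
{"name": "apply_moves", "arguments": {"increments": [-0.01,-0.1,0,0.06,1,-0.01,-0.2,0,0.12,1,-0.01,-0.3,0,0.18,1,-0.01,-0.4,0,0.24,1,-0.01,-0.5,0,0.27,1,-0.01,-0.56,0,0.27,1,-0.01,-0.56,0,0.27,1,-0.01,-0.56,0,0.27,1,-0.01,-0.56,0,0.27,1,-0.01,-0.56,0,0.27,1]}}

```text
t: 19.73
eef_pos: [590.7, -297.5, 151.8]
tool_rot: [-0.0, 0.857, 0.515, 0.0]
force: [0.4, 0.2, -0.3]
gripper_width: 92.0
grasp_force: 0.0
```

```bash
python3 -c "
from h import *
for i in range(2): look(['stamp_small'],[(589,-300)],'w9',(.8,))
"
```

```text
stamp_small 0.63 [246. 182. 309. 229.] [ 586.19 -298.78    0.87] cost 0.051
tcp [ 590.7 -297.5  151.8] psi 62.01 w 92.0
stamp_small 0.83 [244. 181. 311. 226.] [ 586.25 -298.65    0.83] cost 0.05
tcp [ 590.7 -297.8  151.9] psi 62.01 w 92.0
```

Emit:
{"name": "apply_moves", "arguments": {"increments": [-0.01,0,-0.1,0,1,-0.01,0,-0.2,0,1,-0.01,0,-0.282,0,1,-0.01,0,-0.282,0,1,-0.01,0,-0.282,0,-0.5,-0.01,0,-0.282,0,-1,-0.01,0,-0.282,0,-1,-0.01,0,-0.282,0,-1,-0.01,0,-0.282,0,-1,-0.01,0,-0.282,0,-1], "grip_force": 25}}

```text
t: 20.77
eef_pos: [586.7, -300.3, 40.2]
tool_rot: [0.001, 0.858, 0.514, 0.0]
force: [0.6, -0.1, -0.4]
gripper_width: 53.9
grasp_force: 0.0
```

Emit:
{"name": "apply_moves", "arguments": {"increments": [0,0,0,0,-1,0,0,0,0,-1,0,0,0,0,-1,0,0,0,0,-1,0,0,0.05,0,-1,0,0,0.12,0,-1,0,0,0.2,0,-1,0,0,0.28,0,-1,0,0,0.28,0,-1,0,0,0.28,0,-1]}}

```text
t: 21.6
eef_pos: [587.2, -300.3, 153.0]
tool_rot: [0.002, 0.858, 0.514, 0.001]
force: [-0.0, 0.5, -0.9]
gripper_width: 22.1
grasp_force: 25.0
```

```bash
python3 -c "
from h import *
s,f=wrist();f2=grab_frame('side');print(s['eef_pos'],s['gripper_width'],s['grasp_force']);a=f['img'][60:360,100:440]; b=cv2.resize(f2['img'][120:220,260:400],(420,300),interpolation=cv2.INTER_CUBIC)
cv2.imwrite('pics/w10.png',np.hstack([a,b])[:,:,::-1])"
```

```text
[ 587.23582927 -300.34568132  152.97037601] 22.068643149694175 24.999904269352555
```

View pics/w10.png

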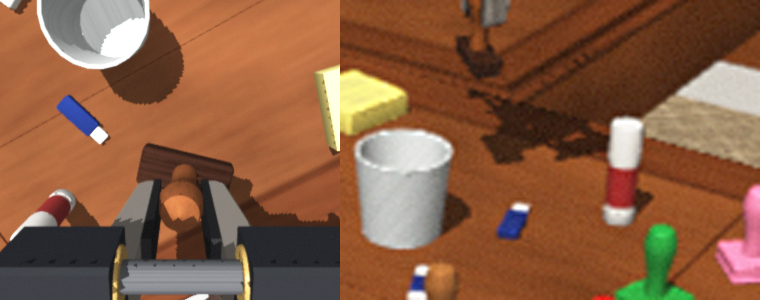

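The wrist view shows the small stamp held upright and square in the grip (base at (184,168), bulb at (181,195)). Carrying it to the oblong pocket.

Emit:
{"name": "apply_moves", "arguments": {"increments": [0,0.04,0,-0.03,-1,0.01,0.12,0,-0.08,-1,0.02,0.2,0,-0.13,-1,0.03,0.28,0,-0.18,-1,0.04,0.36,0,-0.23,-1,0.05,0.44,0,-0.28,-1,0.06,0.52,0,-0.33,-1,0.06,0.6,0,-0.38,-1,0.06,0.667,0,-0.38,-1,0.06,0.667,0,-0.38,-1]}}

```text
t: 22.53
eef_pos: [608.7, -24.7, 149.1]
tool_rot: [-0.002, 0.97, 0.244, -0.001]
force: [-0.2, 0.7, -0.7]
gripper_width: 21.9
grasp_force: 25.0
```

Emit:
{"name": "apply_moves", "arguments": {"increments": [0,0.08,0,-0.06,-1,0.01,0.16,0,-0.12,-1,0.02,0.26,0,-0.18,-1,0.03,0.36,0,-0.24,-1,0.04,0.46,0,-0.3,-1,0.05,0.56,0,-0.326,-1,0.065,0.63,0,-0.326,-1,0.065,0.667,0,-0.326,-1,0.065,0.667,0,-0.326,-1,0.065,0.667,0,-0.326,-1]}}

```text
t: 23.37
eef_pos: [635.3, 232.7, 149.2]
tool_rot: [0.001, 1.0, -0.014, -0.001]
force: [-0.1, -0.7, 0.2]
gripper_width: 22.3
grasp_force: 25.0
```

Emit:
{"name": "apply_moves", "arguments": {"increments": [0,0,0,0,-1,0,0,0,0,-1,0,0,0,0,-1,0,0,0,0,-1,0,0,0,0,-1,0,0,-0.04,0,-1,0,0,-0.07,0,-1,0,0,-0.1,0,-1,0,0,-0.1,0,-1,0,0,-0.1,0,-1]}}

```text
t: 24.2
eef_pos: [635.4, 233.4, 109.6]
tool_rot: [0.0, 1.0, -0.015, -0.001]
force: [-0.4, -0.2, -1.0]
gripper_width: 22.0
grasp_force: 25.0
```

```bash
cat > ov.py <<'E'
from h import *
import sys
def pocks(f,im,c=(585,204.8),z=42):
    a=np.radians(-16); R=np.array([[np.cos(a),-np.sin(a)],[np.sin(a),np.cos(a)]])
    for (sx,sy),w,h in (((1,1),42,74),((1,-1),60,60),((-1,1),46,46),((-1,-1),67,67)):
      for W,H,col in((w,h,(0,0,255)),(84,84,(255,0,0))):
        q=(np.array([[-W,-H],[W,-H],[W,H],[-W,H]])/2+np.array([sx,sy])*42)@R.T+c
        cv2.polylines(im,[w2p(f,np.c_[q,[z]*4]).round().astype(int)],True,col,1)
if __name__=='__main__':
    s,f=wrist(); print(s['eef_pos'].round(1),np.degrees(2*np.arctan2(s['tool_rot'][2],s['tool_rot'][1])),s['gripper_width'],s['force'].round(1))
    im=f['img'][:,:,::-1].copy(); pocks(f,im); im=im[40:400,60:500]
    g=grab_frame('side')['img'][190:310,100:240,::-1]; cv2.imwrite('pics/%s.png'%sys.argv[1],np.hstack([im,cv2.resize(g,(360,360),interpolation=cv2.INTER_CUBIC)]))
E
python3 ov.py w11
```

```text
[635.4 233.4 109.6] -1.6900859587065467 21.965697356326327 [-0.4 -0.2 -1. ]
```

View pics/w11.png

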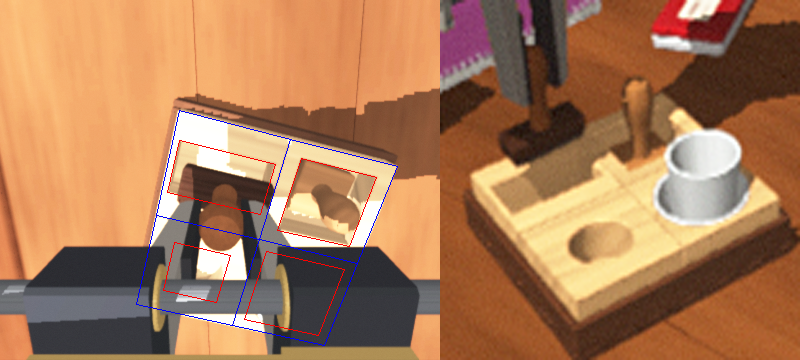

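The overlay lines up: the square stamp is down in its pocket, and the small stamp is centred and aligned over the oblong one. Lowering and releasing.

Emit:
{"name": "apply_moves", "arguments": {"increments": [0.004,0,-0.03,0,-1,0.004,0,-0.06,0,-1,0.004,0,-0.09,0,-1,0.004,0,-0.11,0,-1,0.004,0,-0.13,0,-1,0.004,0,-0.14,0,-1,0.004,0,-0.145,0,-1,0.004,0,-0.145,0,-1,0.004,0,-0.145,0,-1,0.004,0,-0.145,0,-1]}}

```text
t: 25.13
eef_pos: [639.1, 231.6, 55.4]
tool_rot: [0.001, 1.0, -0.015, 0.001]
force: [-4.2, -5.7, 15.4]
gripper_width: 22.2
grasp_force: 25.0
```

Emit:
{"name": "apply_moves", "arguments": {"increments": [0,0,0,0,0.2,0,0,0,0,0.2,0,0,0,0,0.2,0,0,0,0,0.2,0,0,0,0,0.2,0,0,0.06,0,0.2,0,0,0.12,0,0.2,0,0,0.2,0,0.2,0,0,0.24,0,0.2,0,0,0.24,0,0.2]}}

```text
t: 25.97
eef_pos: [640.1, 235.2, 153.4]
tool_rot: [-0.002, 1.0, -0.015, 0.004]
force: [0.3, -0.3, -0.1]
gripper_width: 55.1
grasp_force: 0.0
```

Emit:
{"name": "apply_moves", "arguments": {"increments": [-0.03,-0.1,0,0,1,-0.06,-0.2,0,0,1,-0.09,-0.3,0,0,1,-0.12,-0.4,0,0,1,-0.15,-0.5,0,0,1,-0.18,-0.6,0,0,1,-0.21,-0.67,0,0,1,-0.24,-0.67,0,0,1,-0.24,-0.67,0,0,1,-0.24,-0.67,0,0,1]}}

```text
t: 26.8
eef_pos: [541.3, -33.9, 148.2]
tool_rot: [-0.0, 1.0, -0.015, -0.0]
force: [1.0, -0.5, 0.5]
gripper_width: 91.9
grasp_force: 0.0
```

```bash
cat > chk.py <<'E'
from fit import *
F={n:grab_frame(n) for n in('top','side')}
B={k:[p+[0,0,12] for p in M[k]] for k in('stamp_small','stamp_square','glue_stick','cup_small')}
T=dict(stamp_small=(637,233.6),stamp_square=(613.8,152.8),glue_stick=(556.2,256.8),cup_small=(533,176))
import sys
for l in sys.argv[1:]:
    M[l]=B[l]
    for n in F:
        for r in trace(n,l):
            m=r['mask'].astype(float)
            if m.sum()<20: continue
            ys,xs=np.nonzero(m); xy=ray(F[n],[[xs.mean(),ys.mean()]],50)[0][:2]
            if np.linalg.norm(xy-T[l])<60: print(l,n,round(r['p'],2),fit([(F[n],m)],l,T[l],(-.28,)),int(m.sum()),'at target',round(1-(lambda q:np.minimum(q,m).sum()/np.maximum(q,m).sum())(render(F[n],M[l],(*T[l],-.28))),3))
im=[cv2.resize(F['top']['img'][125:220,150:245],(400,400),interpolation=cv2.INTER_CUBIC),cv2.resize(F['side']['img'][190:305,110:225],(400,400),interpolation=cv2.INTER_CUBIC)]
cv2.imwrite('pics/chk%d.png'%len(sys.argv),np.hstack(im)[:,:,::-1])
E
python3 chk.py stamp_small stamp_square cup_small
```

```text
stamp_small top 0.71 (array([ 6.42483722e+02,  2.31882807e+02, -2.24975791e-01]), np.float64(0.1192180233367679)) 257 at target 0.369
stamp_small side 0.87 (array([6.43045659e+02, 2.25919246e+02, 1.26801123e-01]), np.float64(0.48837444760758997)) 349 at target 0.557
stamp_square top 0.87 (array([ 6.18543121e+02,  1.53735599e+02, -3.26235130e-01]), np.float64(0.13836817770630216)) 269 at target 0.248
stamp_square side 0.85 (array([616.17286259, 151.66555623,  -0.71870802]), np.float64(0.4485869344628256)) 346 at target 0.492
cup_small top 0.94 (array([ 5.31333657e+02,  1.74674293e+02, -1.98157990e-01]), np.float64(0.09593034747203222)) 359 at target 0.123
cup_small side 0.77 (array([5.28923852e+02, 1.73969945e+02, 1.10585999e-01]), np.float64(0.23697574606574257)) 721 at target 0.32
```

View pics/chk4.png

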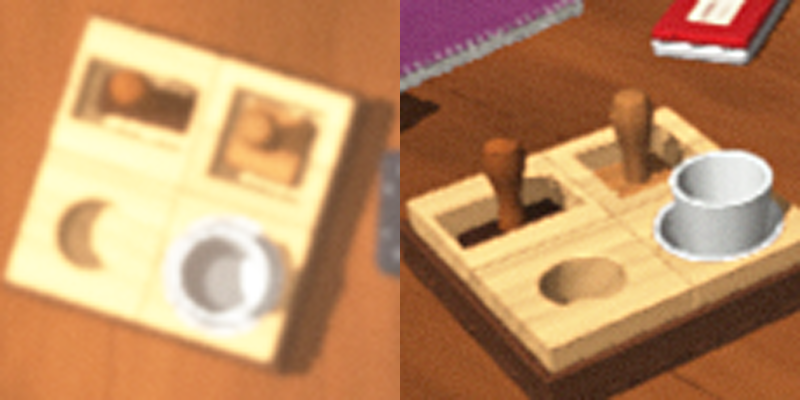

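The check picture shows the cup and both stamps seated and upright in their pockets, and the top-camera fits put them within 6 mm. Now the glue stick.

Emit:
{"name": "apply_moves", "arguments": {"increments": [-0.03,-0.08,0,0.075,1,-0.06,-0.17,0,0.15,1,-0.09,-0.26,0,0.225,1,-0.12,-0.35,0,0.3,1,-0.15,-0.44,0,0.375,1,-0.18,-0.53,0,0.45,1,-0.21,-0.6,0,0.525,1,-0.243,-0.65,0,0.6,1,-0.243,-0.673,0,0.667,1,-0.243,-0.673,0,0.667,1]}}

```text
t: 28.03
eef_pos: [443.4, -306.5, 148.7]
tool_rot: [0.0, 0.874, 0.486, -0.0]
force: [0.1, 0.3, -0.1]
gripper_width: 91.8
grasp_force: 0.0
```

Emit:
{"name": "apply_moves", "arguments": {"increments": [0,0,0,0,1,0,0,0,0,1,0,0,0,0,1,0,0,0,0,1,0,0,0,0,1,0,0,0,0,1,0,0,0,0,1,0,0,0,0,1,0,0,0,0,1,0,0,0,0,1]}}

```text
t: 28.87
eef_pos: [444.4, -303.5, 148.8]
tool_rot: [0.0, 0.873, 0.487, -0.0]
force: [0.3, 1.2, 0.2]
gripper_width: 92.5
grasp_force: 0.0
```

```bash
python3 -c "
from h import *
look(['glue_stick'],[(444,-303)],'w12')"
```

```text
glue_stick 0.97 [263. 183. 294. 240.] [ 4.4427e+02 -3.0135e+02  1.3000e-01] cost 0.091
tcp [ 444.4 -303.5  148.8] psi 58.33 w 92.5
```

Emit:
{"name": "apply_moves", "arguments": {"increments": [0,0.003,-0.08,0,1,0,0.003,-0.16,0,1,0,0.003,-0.22,0,1,0,0.003,-0.244,0,1,0,0.003,-0.244,0,1,0,0.003,-0.244,0,-1,0,0.003,-0.244,0,-1,0,0.003,-0.244,0,-1,0,0.003,-0.244,0,-1,0,0.003,-0.244,0,-1], "grip_force": 20}}

```text
t: 29.8
eef_pos: [445.0, -302.7, 52.3]
tool_rot: [0.001, 0.873, 0.487, 0.0]
force: [0.2, -0.4, 1.2]
gripper_width: 60.5
grasp_force: 0.0
```

Emit:
{"name": "apply_moves", "arguments": {"increments": [0,0,0,0,-1,0,0,0,0,-1,0,0,0,0,-1,0,0,0,0,-1,0,0,0,0,-1,0,0,0.05,0,-1,0,0,0.12,0,-1,0,0,0.2,0,-1,0,0,0.28,0,-1,0,0,0.28,0,-1]}}

```text
t: 30.63
eef_pos: [447.8, -304.0, 169.1]
tool_rot: [0.005, 0.873, 0.487, 0.002]
force: [1.5, -1.0, 0.1]
gripper_width: 26.3
grasp_force: 20.0
```

Emit:
{"name": "apply_moves", "arguments": {"increments": [0.01,0.05,0,0,-1,0.03,0.14,0,0,-1,0.05,0.23,0,0,-1,0.07,0.32,0,0,-1,0.09,0.41,0,0,-1,0.11,0.5,0,0,-1,0.12,0.59,0,0,-1,0.14,0.68,0,0,-1,0.14,0.7,0,0,-1,0.14,0.7,0,0,-1]}}

```text
t: 31.47
eef_pos: [500.4, -18.7, 163.0]
tool_rot: [-0.001, 0.872, 0.49, 0.0]
force: [0.3, -0.2, 0.6]
gripper_width: 25.9
grasp_force: 20.0
```

Emit:
{"name": "apply_moves", "arguments": {"increments": [0.01,0.08,0,0,-1,0.03,0.17,0,0,-1,0.05,0.26,0,0,-1,0.07,0.35,0,0,-1,0.09,0.44,0,0,-1,0.11,0.53,0,0,-1,0.12,0.61,0,0,-1,0.14,0.67,0,0,-1,0.14,0.697,0,0,-1,0.14,0.697,0,0,-1]}}

```text
t: 32.3
eef_pos: [556.2, 257.8, 162.5]
tool_rot: [-0.0, 0.873, 0.488, -0.0]
force: [0.8, -0.1, -0.7]
gripper_width: 26.7
grasp_force: 20.0
```

Emit:
{"name": "apply_moves", "arguments": {"increments": [0,0,0,0,-1,0,0,0,0,-1,0,0,0,0,-1,0,0,0,0,-1,0,0,0,0,-1,0,0,-0.04,0,-1,0,0,-0.07,0,-1,0,0,-0.1,0,-1,0,0,-0.1,0,-1,0,0,-0.1,0,-1]}}

```text
t: 33.13
eef_pos: [555.9, 256.2, 122.2]
tool_rot: [-0.0, 0.873, 0.487, -0.001]
force: [0.2, 0.3, -0.2]
gripper_width: 26.2
grasp_force: 20.0
```

```bash
python3 ov.py w13
```

```text
[555.9 256.2 122.2] 58.33940851206411 26.213299413823034 [ 0.2  0.3 -0.2]
```

View pics/w13.png

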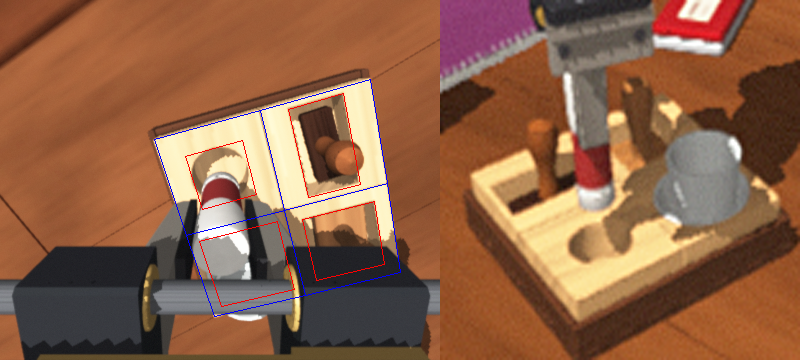

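The overlay fits, and the glue stick hangs upright over the round pocket (centre at (222,175)). Lowering, releasing and withdrawing.

Emit:
{"name": "apply_moves", "arguments": {"increments": [0,0,-0.03,0,-1,0,0,-0.06,0,-1,0,0,-0.09,0,-1,0,0,-0.12,0,-1,0,0,-0.135,0,-1,0,0,-0.143,0,-1,0,0,-0.146,0,-1,0,0,-0.146,0,-1,0,0,-0.146,0,-0.1,0,0,-0.146,0,-0.1]}}

```text
t: 34.07
eef_pos: [556.9, 256.9, 65.5]
tool_rot: [0.0, 0.873, 0.487, 0.001]
force: [-0.4, 0.7, -0.4]
gripper_width: 37.3
grasp_force: 0.0
```

Emit:
{"name": "apply_moves", "arguments": {"increments": [0,0,0,0,-0.1,0,0,0,0,-0.1,0,0,0,0,-0.1,0,0,0.05,0,-0.1,0,0,0.12,0,-0.1,0,0,0.2,0,-0.1,0,0,0.28,0,-0.1,0,0,0.28,0,-0.1,0,0,0.28,0,-0.1,0,0,0.28,0,-0.1]}}

```text
t: 34.9
eef_pos: [556.2, 256.1, 176.4]
tool_rot: [0.0, 0.873, 0.487, -0.0]
force: [0.4, -0.9, 0.6]
gripper_width: 41.5
grasp_force: 0.0
```

Emit:
{"name": "apply_moves", "arguments": {"increments": [-0.04,-0.1,0,0,0,-0.08,-0.2,0,0,0,-0.12,-0.3,0,0,0,-0.16,-0.4,0,0,0,-0.2,-0.5,0,0,0,-0.2,-0.6,0,0,0,-0.2,-0.65,0,0,0,-0.2,-0.65,0,0,0,-0.2,-0.65,0,0,0,-0.2,-0.65,0,0,0]}}

```text
t: 35.73
eef_pos: [475.9, -2.6, 176.0]
tool_rot: [-0.001, 0.873, 0.488, -0.001]
force: [-0.1, -0.9, 0.3]
gripper_width: 45.9
grasp_force: 0.0
```

```bash
python3 chk.py stamp_small stamp_square cup_small glue_stick; python3 - <<'E'
from fit import *
f=grab_frame('side')
for l,xy in (('stamp_large',(446,-40)),('cup_large',(590,-180))):
    for r in trace('side',l)[:2]: print(l,r['p'],np.round(r['box'],0))
E
```

```text
stamp_small top 0.55 (array([ 6.41976019e+02,  2.32111930e+02, -2.30700494e-01]), np.float64(0.0834416685507573)) 260 at target 0.324
stamp_small side 0.74 (array([6.54165296e+02, 2.20615490e+02, 4.07909679e-01]), np.float64(0.47983379714531216)) 341 at target 0.572
stamp_square top 0.65 (array([ 6.18891358e+02,  1.52668149e+02, -3.57533942e-01]), np.float64(0.09092503947269492)) 286 at target 0.248
stamp_square side 0.68 (array([619.98432065, 149.47800838,  -0.70154182]), np.float64(0.4348192521134796)) 365 at target 0.492
cup_small top 0.81 (array([ 5.31464289e+02,  1.74785656e+02, -6.91389173e-02]), np.float64(0.08473927133457715)) 368 at target 0.102
cup_small side 0.66 (array([5.30326555e+02, 1.71574317e+02, 9.33476997e-02]), np.float64(0.20460300536434195)) 763 at target 0.32
glue_stick top 0.69 (array([ 5.57260408e+02,  2.56267140e+02, -1.34962668e-01]), np.float64(0.21042880932556196)) 149 at target 0.222
glue_stick side 0.56 (array([577.51568479, 236.64012555,  -0.79230497]), np.float64(0.26960070944563175)) 507 at target 0.317
stamp_large 0.6 [273. 209. 314. 246.]
cup_large 0.91 [268. 167. 297. 204.]
cup_large 0.7 [151. 235. 169. 275.]
```

View pics/chk5.png

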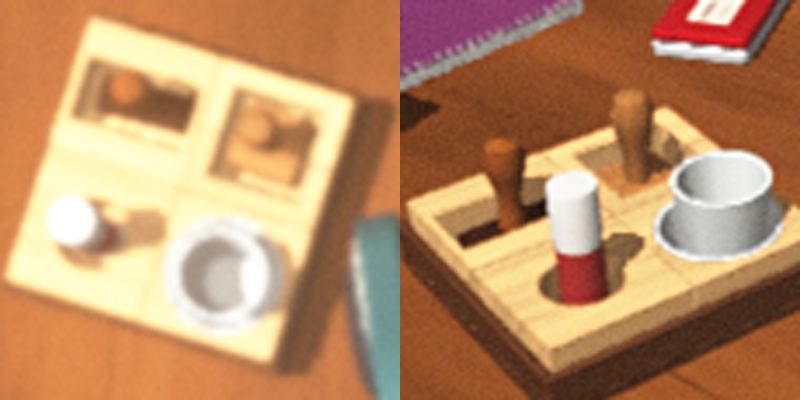

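All four stand upright and seated in their pockets, and the boxes round the large stamp and large cup haven't moved. Handing in.

```bash
python3 -c "
from rig import order
print(order.finish_job())"
```

```text
the job is handed in; nothing more can be done
None
```

I packed all four items into their pockets and handed the job in; the last pictures show them upright and seated and the large stamp and cup unmoved, but no verdict came back.

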